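Tare the farrier's shoe scale through its recessed well

ROBOT

A 6-joint arm with a two-finger parallel gripper is mounted at the origin on the work surface. World frame = base frame: x ahead of the robot, y to its left, z up, the work surface at z = 0. Lengths are in m, angles in rad, forces in N, time in s.
With the tool pointing down it reaches from about 0.25 to 0.775 m from the base axis. Payload 4 kg.
Tool frame: the origin (TCP) lies at the centre of the arm's flange, where the gripper is bolted on; the fingertips stand 173 mm ahead of it and the grasp point (between the pads) lies 155 mm ahead of it (arm.grasp_offset is the distance from the TCP to the grasp point, in m); z points along the fingers, y is the line along which they close (so a half turn about z gives the same grasp; the last joint's range is limited). The gripper opens to 85 mm and grips with 20 to 120 N. Pads are 22 mm wide; open, the fingers measure 114 mm over their backs; the gripper's body (76 mm by 85 mm) begins 54 mm behind the grasp point. The pads swing forward as they close: fully open they stand 13 mm farther back than shut.
Start: joints at [-1.243, 0.087, 1.371, -0, 1.684, -0.103], TCP at [0.23, -0.5, 0.405] pointing down, gripper open.
Joint ranges: [-3.1, 3.1], [-0.76, 2.03], [0.27, 2.55], [-1.08, 4.22], [0.17, 2.65], [-2.57, 2.57]. Speed limits (rad/s): [2.79, 2.79, 3.14, 3.14, 3.14, 3.14].

INTERFACE

Orientations are given as a rotation vector (axis times angle).
In Python, from bench import arm gives the robot as it stands. The module is installed in compiled form; this text tells all that it offers.
- The arm moves only by the shell command python3 -m inch 'ROWS' [FORCE]. ROWS is JSON, a list that holds one entry, the list of rows, each a list of 7 numbers: the opening, from 0 (shut) to 1 (fully open), then the shift along the tool's x, y, z in cm, then the turn, a rotation vector about the tool's x, y, z in rad. In form: [[[fingers, tx, ty, tz, rx, ry, rz], ...]]. A call has 1 to 12 rows; each row shifts and turns the commanded pose from where the row before left it, along the tool's axes as they then stand; what a row does not reach is not made up. A row lasts 1/10 s, in which the tool goes at most 50 mm and 8.59 degrees, less where a joint would pass 70% of its speed; a pose out of reach is approached as far as the arm can. A call with a gripper value outside its range is refused whole. The fingers move at their own pace and stop on an object; FORCE is the grip in N (left out, the last holds). Time passes only in rows, so rows that do not move let the fingers close. It gives the time, the measured TCP pose, the force, the opening and the grip force at its end, in the units of the state.
- arm.get_state(): the state, without advancing time (a new reading comes with each control period).
- arm.grab_frame(name): name is "side" or "top" or "wrist"; returns the picture (480x640x3 uint8, red, green, blue); there is no depth.
- arm.calibration(name): a dict with "fx", "fy", "cx", "cy" (pixels), "extrinsics" (4x4, takes a point from camera to world coordinates). Camera axes: x right, y down, z forward; pixel columns grow to the right and rows downward; lengths in m; the calibration is good to about 2 mm. A picture is of the moment at which its call begins: read the wrist's pose just before it. calibration takes no time and is no camera call; for the wrist camera it gives the pose at the moment of the call.
- arm.hand_in(): hands the job in; it is judged then, once.
Trained networks look in the newest picture that a camera, given by its name, has taken for a name from the list of things; names that differ only in an ending like _2 or _b are one class to them, and where a whole thing is asked for, a point or a joint stands for the part that bears it (a point fixed in the world has none). Each returns a list of dicts, best first, with "conf" (0 to 1); they miss things now and then, are a little off and sometimes report something else, mostly with a low value. They report only what shows in the picture. A call takes as long as a camera call. They do not tell look-alikes from the thing itself.
- arm.trace(thing, camera): "mask" (480x640 bool, what is visible of it) and "position" ([column, row] in pixels, amid what is visible of it).
- arm.tip_of(thing, camera): "position" ([column, row] in pixels: a listed point, or the origin of a listed thing).
The state is a dict: "time": time; "joints": joint angles; "qvel": joint speeds; "joint_efforts": joint torques, N m; "position": TCP position; "eef_rot": TCP orientation; "wrist_force": force on the tool from outside, world axes, zero at the start; "wrist_torque": the same for the moment, N m; "width": finger opening in m; "finger_force": force on a finger pad.
Only numpy, scipy, OpenCV 4.12 (cv2) and the standard library are available. Lean on these libraries where they do the work, as an engineer would, in place of code of your own. Each camera call takes 0.05 s, during which the arm holds its last target. There are 200 camera calls.

TASK

Zero the scale that has the dark horseshoe on its pan: push its orange shutter fully open, reach a fingertip down into the well and press the sunken green tare key all the way down for a moment, then come out and push the shutter fully shut again. Leave the horseshoe lying as it is, do not move the shutter or press the key of the other scale, and do not disturb anything else on the table.

Things in the scene. Friction and masses are not known exactly. Their poses are not given: they have to be found in the camera images.
- shoe_scale: Grey bench scale fixed to the table: it carries the dark horseshoe. 260 (own x) by 170 mm (y). Origin: centre of its underside; at yaw 0 its display side faces the robot (-x). Console in front, x -130 to -30 mm, top 70 mm above the table; behind it the steel pan, x -22 to 128, top at 60 mm.
- shoe_shutter (a joint): Orange shutter over the well of shoe_scale, m: 0 = shut, 0.060 = end stop, fully open; grows towards the scale's own +y; starts 0 to 10 mm open. Plate 64 (x) by 60 (y) by 4 mm, top 75 mm above the table, centred over the well when shut. 1.5 N friction; stays where left.
- shoe_tab (a point): Centre of the top edge of the black upright push tab on the shutter of shoe_scale (100 mm above the table). Tab: 36 mm along the scale's x, 8 mm thick along y, standing 25 mm above the plate, 22 mm towards +y from the plate's middle; moves with the shutter. Axes as the scale's.
- shoe_well (a point): Centre of the mouth of the well in the console of shoe_scale (own x -80, y -40 mm), 70 mm above the table; axes as the scale's. Well 54 by 54 mm, floor 28 mm above the table. Two shutter guides beside it along y, 8 mm wide, 76 mm above the table, 38 mm either way in x.
- shoe_key (a joint): Round green tare key, 26 mm across, in the middle of the well of shoe_scale, m: 0 = up, 0.006 = fully down; spring return, 1.5 N to start, 5 N fully down.
- shoe_key_top (a point): Centre of the top face of the tare key of shoe_scale, 42 mm above the table when up: 28 mm below the well's mouth.
- cast_scale: Grey bench scale fixed to the table: the other scale, to be left alone; carries the brown hoof cast; built like shoe_scale. 260 (own x) by 170 mm (y). Origin: centre of its underside; at yaw 0 its display side faces the robot (-x). Console in front, x -130 to -30 mm, top 70 mm above the table; behind it the steel pan, x -22 to 128, top at 60 mm.
- cast_shutter (a joint): Orange shutter over the well of cast_scale, m: 0 = shut, 0.060 = end stop, fully open; grows towards the scale's own +y; starts 0 to 10 mm open. Plate 64 (x) by 60 (y) by 4 mm, top 75 mm above the table, centred over the well when shut. 1.5 N friction; stays where left.
- cast_tab (a point): Centre of the top edge of the black upright push tab on the shutter of cast_scale (100 mm above the table). Tab: 36 mm along the scale's x, 8 mm thick along y, standing 25 mm above the plate, 22 mm towards +y from the plate's middle; moves with the shutter. Axes as the scale's.
- cast_well (a point): Centre of the mouth of the well in the console of cast_scale (own x -80, y -40 mm), 70 mm above the table; axes as the scale's. Well 54 by 54 mm, floor 28 mm above the table. Two shutter guides beside it along y, 8 mm wide, 76 mm above the table, 38 mm either way in x.
- cast_key (a joint): Round green tare key, 26 mm across, in the middle of the well of cast_scale, m: 0 = up, 0.006 = fully down; spring return, 1.5 N to start, 5 N fully down.
- cast_key_top (a point): Centre of the top face of the tare key of cast_scale, 42 mm above the table when up: 28 mm below the well's mouth.
- shoe: Dark steel horseshoe, about 130 by 140 by 10 mm, 0.38 kg, lying loose on the pan of shoe_scale; origin at the middle of its underside.
- cast: Brown hoof cast, a blunt cone 112 mm across at the foot and 74 mm high, 0.45 kg, standing loose on the pan of cast_scale; origin: centre of its underside.
- spare_shoe: Bright aluminium horseshoe lying on the table, about 130 by 140 by 10 mm; origin: middle of its underside. Bystander.
- tape: Roll of green tape lying flat, 68 mm across, 22 mm high; origin: centre of its underside. Bystander.
- bottle: Standing water bottle, 64 mm across, 200 mm high; origin: centre of its underside. Bystander.
- rasp_brush: Brush with wooden handle, 200 mm long, lying on the table; origin under its middle. Bystander.
- cup: White plastic cup, 80 mm across, 55 mm high; origin: centre of its underside. Bystander.
There are look-alikes about, which are no part of the job. What is shaped like the shoe but brown or red is not meant.

How it is judged:
On the way, in this order (a step that is already met when the one before it is completed fails the run):
1. the shutter of the horseshoe's scale is pushed fully open (50 mm or more) (value of joint shoe_shutter above 0.05 m), for 0.1 s.
2. its tare key is pressed fully down (5 mm or more of its 6) for 0.2 s (value of joint shoe_key above 0.005 m), for 0.2 s.
3. the fingertip is out, the key is up and the shutter is shut again (within 5 mm) (value of joint shoe_shutter below 0.005 m and value of joint shoe_key below 0.0015 m), for 0.1 s.
At the end, for the whole second after the job is handed in: The horseshoe's scale has its shutter shut within 5 mm and its key up; the horseshoe and the cast lie on their pans within 12 mm of where they began, at rest; the other scale's shutter is within 5 mm of where it began and its key is up; everything else is within 20 mm of its start (all of step 3 and value of joint cast_key below 0.0015 m and distance of cast_tab from where it was at the start of the episode below 0.005 m and distance of each of shoe, cast from where it was at the start of the episode below 0.012 m and linear speed of shoe below 0.02 m/s and distance of each of spare_shoe, tape, bottle, rasp_brush, cup from where it was at the start of the episode below 0.02 m); the robot touches nothing.
It fails at once if the other scale's tare key is pressed (value of joint cast_key above 0.002 m).
It fails at once if the other scale's shutter is moved (more than 5 mm) (distance of cast_tab from where it was at the start of the episode above 0.005 m).
It fails at once if the horseshoe or the cast is lifted or shifted (more than 12 mm) (distance of any of shoe, cast from where it was at the start of the episode above 0.012 m).
It fails at once if a bystander is lifted or shifted (more than 20 mm) (distance of any of spare_shoe, tape, bottle, rasp_brush, cup from where it was at the start of the episode above 0.02 m).
It also fails if it takes over 56 s, if anything falls off the work surface, if the arm or the gripper's body presses on something with over 40 N, if the wrist force passes 120 N, or if a joint passes its speed limit or range.

## Working session

There is one attempt and no reset: what is moved stays moved. The work goes in short steps, Python scripts to look and compute and a shell command to move; the robot and the scene stay as the last step left them, time stands still between calls to the robot, and variables do not carry over. Pictures are saved under pics/ and viewed, at most 10 in all, crops included, and the job is handed in when it is done.

```bash
mkdir -p pics; python3 - <<'E'
from bench import arm
import cv2
import numpy as np
for c in ("top","side"):
    f=arm.grab_frame(c); cv2.imwrite(f"pics/{c}0.png",f[:,:,::-1])
    for t in ("shoe","cast","shoe_tab","shoe_well","shoe_key_top","cast_tab","shoe_scale"):
        print(c,t,[(np.round(d["position"],1).tolist(),round(d["conf"],2)) for d in arm.tip_of(t,c)][:4])
print(arm.get_state()["eef_rot"],arm.get_state()["time"])
E
```

```text
top shoe [([189.9, 172.2], 0.89)]
top cast [([392.1, 190.9], 0.97)]
top shoe_tab [([263.7, 225.9], 0.59), ([143.2, 219.8], 0.31)]
top shoe_well [([273.3, 228.2], 0.6)]
top shoe_key_top [([384.5, 216.6], 0.68)]
top cast_tab [([385.8, 237.4], 0.92)]
top shoe_scale [([264.2, 202.1], 0.71)]
side shoe [([177.2, 303.0], 0.65), ([238.8, 254.5], 0.62), ([345.5, 311.9], 0.57)]
side cast []
side shoe_tab [([280.1, 260.5], 0.94)]
side shoe_well [([283.1, 263.6], 0.56)]
side shoe_key_top []
side cast_tab [([356.1, 207.9], 0.69)]
side shoe_scale [([258.0, 279.7], 0.88)]
[ 3.06883899e+00  6.71380960e-01 -3.53265200e-06] 0.8
```

View pics/top0.png

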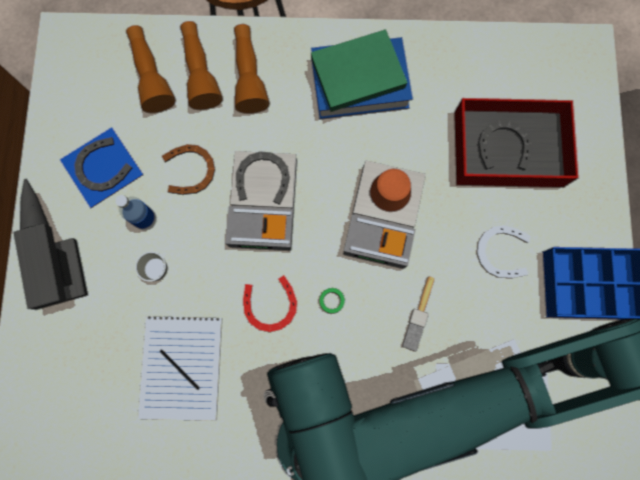

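View pics/side0.png

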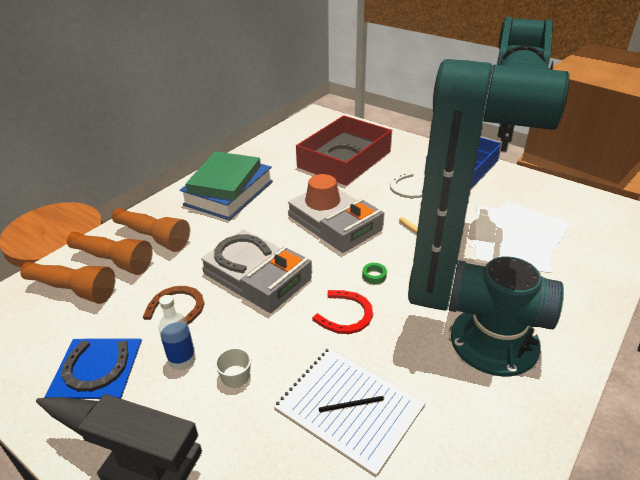

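The top view shows the horseshoe's scale at about (262,200), with its console towards the robot and its orange shutter at (274,226). The cast's scale is at about (385,215). I'll work out the scale's pose next.

```bash
cat > h.py <<'E'
from bench import arm
import numpy as np, cv2
from scipy.spatial.transform import Rotation as R
def ray(p,z,cal):
    E=np.array(cal["extrinsics"]); d=E[:3,:3]@[(p[0]-cal["cx"])/cal["fx"],(p[1]-cal["cy"])/cal["fy"],1]
    o=E[:3,3]; return (o+d*(z-o[2])/d[2])
def px(P,cal):
    E=np.array(cal["extrinsics"]); q=(np.atleast_2d(P)-E[:3,3])@E[:3,:3]
    return np.c_[q[:,0]/q[:,2]*cal["fx"]+cal["cx"],q[:,1]/q[:,2]*cal["fy"]+cal["cy"]]
E
python3 - <<'E'
from h import *
for c in ("top","side"):
    cal=arm.calibration(c); f=arm.grab_frame(c)
    for t in ("shoe_tab","shoe_scale","bottle","cup","tape","cast_tab"):
        for d in arm.tip_of(t,c)[:2]:
            print(c,t,round(d["conf"],2),ray(d["position"],.1 if "tab" in t else 0,cal).round(3))
    if c=="top":
        hsv=cv2.cvtColor(f,cv2.COLOR_RGB2HSV)
        m=cv2.inRange(hsv,(10,180,150),(25,255,255)); n,l,s,ce=cv2.connectedComponentsWithStats(m)
        for i in range(1,n):
            if s[i,4]>80:
                r=cv2.minAreaRect(np.argwhere(l==i)[:,::-1].astype(np.float32)); b=cv2.boxPoints(r)
                print(ce[i],s[i],[ray(p,.075,cal)[:2].round(3).tolist() for p in b])
        d=arm.trace("shoe_scale",c)
        for e in d[:2]:
            m=e["mask"]; print("mask",e["conf"],e["position"],[ (p.round(0).tolist(),ray(p,.065,cal)[:2].round(3).tolist()) for p in cv2.boxPoints(cv2.minAreaRect(np.argwhere(m)[:,::-1].astype(np.float32)))])
E
```

```text
top shoe_tab 0.85 [0.539 0.145 0.1  ]
top shoe_scale 0.86 [0.629 0.164 0.   ]
top bottle 0.74 [ 0.369 -0.033  0.   ]
top bottle 0.62 [ 0.328 -0.259  0.   ]
top tape 0.77 [ 0.355 -0.026  0.   ]
top cast_tab 0.7 [ 0.516 -0.166  0.1  ]
[274.98792271 226.5531401 ] [263 215  22  24 414] [[0.516, 0.153], [0.577, 0.152], [0.575, 0.097], [0.514, 0.099]]
[393.75952381 242.59285714] [380 229  25  27 420] [[0.486, -0.15], [0.545, -0.162], [0.534, -0.217], [0.475, -0.204]]
mask 0.98 [262.1, 209.2] [([225.0, 247.0], [0.489, 0.251]), ([231.0, 150.0], [0.756, 0.248]), ([298.0, 154.0], [0.748, 0.069]), ([292.0, 251.0], [0.482, 0.077])]
mask 0.62 [134.6, 212.5] [([109.0, 206.0], [0.593, 0.564]), ([125.0, 186.0], [0.647, 0.526]), ([161.0, 217.0], [0.567, 0.423]), ([145.0, 236.0], [0.514, 0.461])]
side shoe_tab 0.63 [0.555 0.146 0.1  ]
side shoe_tab 0.57 [ 0.508 -0.16   0.1  ]
side shoe_scale 0.85 [0.629 0.164 0.   ]
side shoe_scale 0.27 [0.73  0.105 0.   ]
side bottle 0.58 [0.568 0.479 0.   ]
side cup 0.71 [0.439 0.445 0.   ]
side cup 0.61 [ 0.332 -0.278  0.   ]
side tape 0.87 [ 0.363 -0.031  0.   ]
side cast_tab 0.54 [ 0.511 -0.171  0.1  ]
```

```bash
python3 -m inch '[[[0,0,0,0,0,0,0.14],[0,0,0,0,0,0,0.14],[0,0,0,0,0,0,0.14],[0,0,0,0,0,0,0.037],[0,2,-4,0,0,0,0],[0,2,-4,0,0,0,0],[0,2,-4,0,0,0,0],[0,2,-4,0,0,0,0],[0,2,-4,0,0,0,0],[0,2,-4,0,0,0,0],[0,2,-4,0,0,0,0],[0,2,-4,0,0,0,0]]]' 30
python3 -m inch '[[[0,2,-4,0,0,0,0],[0,2,-4,0,0,0,0],[0,2,-4,0,0,0,0],[0,2,-4,0,0,0,0],[0,0,-4,0,0,0,0],[0,0,0,0,0,0,0],[0,0,0,0,0,0,0],[0,0,0,0,0,0,0]]]'
python3 - <<'E'
from h import *
f=arm.grab_frame("wrist"); cal=arm.calibration("wrist")
cv2.imwrite("pics/w1.png",f[:,:,::-1])
print(arm.get_state()["position"],R.from_rotvec(arm.get_state()["eef_rot"]).as_matrix().round(3).tolist())
for t,z in (("shoe_tab",.1),("shoe_well",.07),("shoe_scale",0)):
    for d in arm.tip_of(t,"wrist")[:2]: print(t,round(d["conf"],2),np.round(d["position"],0),ray(d["position"],z,cal).round(4))
hsv=cv2.cvtColor(f,cv2.COLOR_RGB2HSV)
m=cv2.inRange(hsv,(10,180,120),(25,255,255)); n,l,s,ce=cv2.connectedComponentsWithStats(m)
for i in range(1,n):
    if s[i,4]>500:
        b=cv2.boxPoints(cv2.minAreaRect(np.argwhere(l==i)[:,::-1].astype(np.float32)))
        print(s[i],b.round(0).tolist(),[ray(p,.075,cal)[:2].round(4).tolist() for p in b])
E
```

```text
time: 2.75
position: [0.3984, -0.1823, 0.405]
eef_rot: [3.141, -0.042, 0.002]
wrist_force: [0.3, -0.2, 1.1]
width: -0.0001
finger_force: 0.0
time: 3.55
position: [0.4831, 0.0131, 0.4048]
eef_rot: [3.141, -0.043, 0.0]
wrist_force: [-0.3, -0.6, -1.0]
width: 0.0001
finger_force: 0.0
[0.48309161 0.01274114 0.40479845] [[1.0, -0.028, 0.0], [-0.028, -1.0, -0.001], [0.0, 0.001, -1.0]]
shoe_tab 0.65 [ 96. 138.] [0.5453 0.1486 0.1   ]
shoe_well 0.76 [154. 139.] [0.5429 0.1235 0.07  ]
shoe_scale 0.76 [122.  29.] [0.6274 0.1639 0.    ]
shoe_scale 0.45 [608. 344.] [ 0.3349 -0.2683  0.    ]
[  99   88   97   96 7389] [[99.0, 88.0], [195.0, 88.0], [195.0, 183.0], [99.0, 183.0]] [[0.5767, 0.1538], [0.5749, 0.0902], [0.5121, 0.0967], [0.514, 0.1641]]
[ 540  122  100  105 5462] [[540.0, 211.0], [559.0, 119.0], [646.0, 137.0], [627.0, 229.0]] [[0.4849, -0.1479], [0.5484, -0.1537], [0.5349, -0.2148], [0.4698, -0.2125]]
```

```bash
python3 -m inch '[[[0,2,-3,0,0,0,0],[0,2,-3,0,0,0,0],[0,2,-3.4,0,0,0,0],[0,0,0,4,0,0,0],[0,0,0,0,0,0,0],[0,0,0,0,0,0,0],[0,0,0,0,0,0,0]]]'
python3 - <<'E'
from h import *
f=arm.grab_frame("wrist"); cal=arm.calibration("wrist")
cv2.imwrite("pics/w2.png",f[:,:,::-1])
for t,z in (("shoe_tab",.1),("shoe_well",.07),("shoe_scale",0)):
    for d in arm.tip_of(t,"wrist")[:2]: print(t,round(d["conf"],2),np.round(d["position"],0),ray(d["position"],z,cal).round(4))
E
```

```text
time: 4.45
position: [0.5459, 0.1053, 0.3668]
eef_rot: [-3.141, 0.044, -0.005]
wrist_force: [0.6, 0.3, 0.5]
width: 0.0001
finger_force: 0.0
shoe_tab 0.64 [241. 250.] [0.5442 0.1487 0.1   ]
shoe_well 0.58 [286. 239.] [0.5421 0.1246 0.07  ]
shoe_scale 0.74 [236. 109.] [0.6265 0.1639 0.    ]
```

View pics/w2.png

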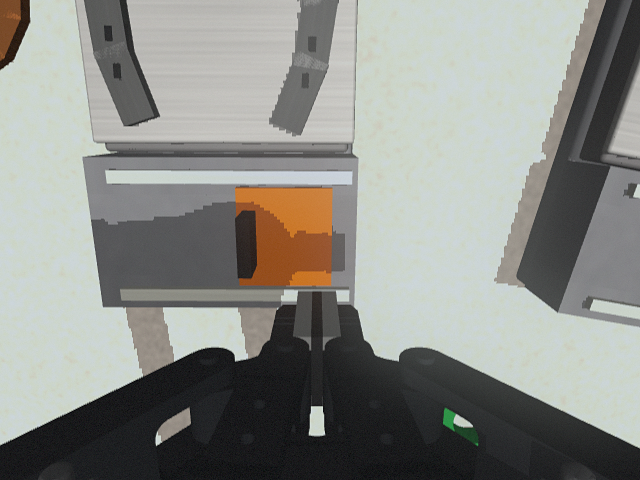

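The open well shows as a dark sliver at (338,250). The tab is at (247,243) and the fingertips are at (317,300), with the tool square to the scale. Next I'll go down and push.

```bash
python3 -m inch '[[[0,0,0,3,0,0,0],[0,0,0,3,0,0,0],[0,0,0,3,0,0,0],[0,0,0,1.5,0,0,0],[0,0,0,0.7,0,0,0],[0,0,0,0,0,0,0],[0,0,0,0,0,0,0]]]'
python3 -m inch '[[[0,0,-1,0,0,0,0],[0,0,-1,0,0,0,0],[0,0,-1,0,0,0,0],[0,0,-1,0,0,0,0],[0,0,-1,0,0,0,0],[0,0,-1,0,0,0,0],[0,0,-1,0,0,0,0],[0,0,-1,0,0,0,0],[0,0,0,0,0,0,0],[0,0,0,0,0,0,0]]]'
```

```text
time: 5.35
position: [0.5463, 0.1062, 0.2545]
eef_rot: [-3.141, 0.041, -0.005]
wrist_force: [1.0, 0.1, 0.9]
width: 0.0002
finger_force: 0.0
time: 6.35
position: [0.5474, 0.1867, 0.2522]
eef_rot: [-3.141, 0.04, 0.002]
wrist_force: [-0.5, -0.2, 0.1]
width: 0.0001
finger_force: 0.0
```

```bash
python3 -m inch '[[[0,0,-0.5,0,0,0,0],[0,0,-0.4,0,0,0,0],[0,0,0,0,0,0,0],[0,0,0,0,0,0,0]]]'
python3 - <<'E'
from h import *
f=arm.grab_frame("wrist"); cal=arm.calibration("wrist")
cv2.imwrite("pics/w3.png",f[:,:,::-1])
for t,z in (("shoe_tab",.1),("shoe_well",.07),("shoe_key_top",.042)):
    for d in arm.tip_of(t,"wrist")[:2]: print(t,round(d["conf"],2),np.round(d["position"],0),ray(d["position"],z,cal).round(4))
E
```

```text
time: 6.75
position: [0.5479, 0.1915, 0.2521]
eef_rot: [3.13, -0.044, -0.004]
wrist_force: [-2.4, -14.0, 1.9]
width: 0.0001
finger_force: 6.8
shoe_tab 0.82 [262. 344.] [0.5472 0.2066 0.1   ]
shoe_well 0.59 [483. 308.] [0.5432 0.1247 0.07  ]
shoe_key_top 0.91 [458. 281.] [0.5438 0.1252 0.042 ]
```

View pics/w3.png

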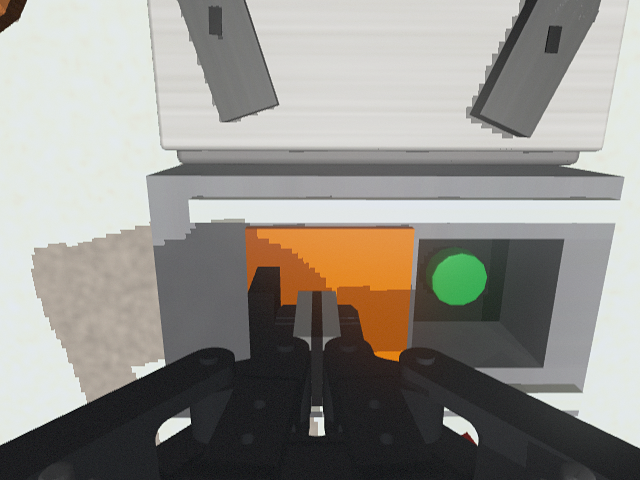

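The shutter is at its stop, with a force of 14 N and the tab at y 0.207. The key shows at pixel (459,280), which is about (0.544, 0.125). I'll back off, lift and move over the well.

```bash
python3 -m inch '[[[0,0,1,0,0,0,0],[0,0,0.6,-2,0,0,0],[0,-0.1,2.5,0,0,0,0],[0,-0.1,2.5,0,0,0,0],[0,0,0,0,0,0,0],[0,0,0,0,0,0,0],[0,0,0,0,0,0,0]]]'
python3 - <<'E'
from h import *
f=arm.grab_frame("wrist"); cal=arm.calibration("wrist")
cv2.imwrite("pics/w4.png",f[:,:,::-1])
for t,z in (("shoe_tab",.1),("shoe_well",.07),("shoe_key_top",.042)):
    for d in arm.tip_of(t,"wrist")[:2]: print(t,round(d["conf"],2),np.round(d["position"],0),ray(d["position"],z,cal).round(4))
E
```

```text
time: 7.65
position: [0.5442, 0.1298, 0.2726]
eef_rot: [-3.141, 0.041, 0.0]
wrist_force: [0.0, -0.2, -0.7]
width: 0.0003
finger_force: 0.0
shoe_tab 0.96 [103. 314.] [0.5463 0.207  0.1   ]
shoe_tab 0.59 [327. 264.] [0.5634 0.1257 0.1   ]
shoe_well 0.69 [327. 285.] [0.5435 0.125  0.07  ]
shoe_key_top 0.75 [327. 263.] [0.5442 0.1244 0.042 ]
```

View pics/w4.png

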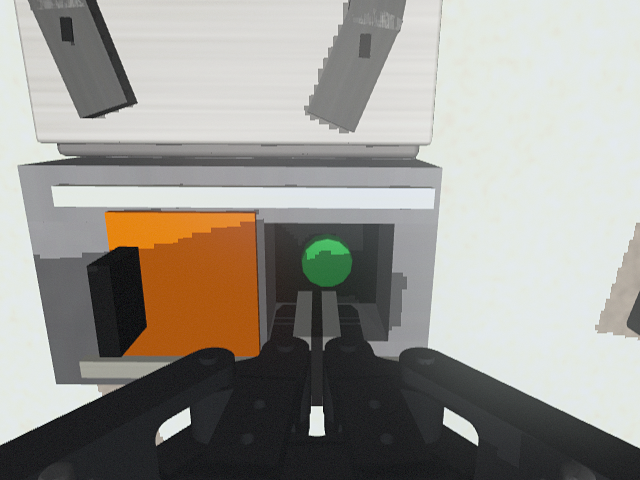

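The shutter stayed open, and the key at (327,262) is 5 mm to the right of the fingers. I'll correct that and go down in stages.

```bash
python3 -m inch '[[[0,0,0.5,0,0,0,0],[0,0,0,1.5,0,0,0],[0,0,0,1.5,0,0,0],[0,0,0,1.5,0,0,0],[0,0,0,0.5,0,0,0],[0,0,0,0,0,0,0],[0,0,0,0,0,0,0]]]'
python3 -m inch '[[[0,0,0,0.5,0,0,0],[0,0,0,0.5,0,0,0],[0,0,0,0.3,0,0,0],[0,0,0,0.2,0,0,0],[0,0,0,0,0,0,0],[0,0,0,0,0,0,0],[0,0,0,0,0,0,0]]]'
```

```text
time: 8.55
position: [0.5443, 0.1242, 0.2226]
eef_rot: [3.141, -0.041, 0.0]
wrist_force: [-0.1, -0.4, 0.1]
width: -0.0002
finger_force: 0.0
time: 9.25
position: [0.5447, 0.1243, 0.2095]
eef_rot: [-3.141, 0.041, -0.004]
wrist_force: [-1.1, -0.6, 7.0]
width: 0.0001
finger_force: 3.4
```

```bash
python3 -m inch '[[[0,0,0,0.1,0,0,0],[0,0,0,0,0,0,0],[0,0,0,0,0,0,0],[0,0,0,0,0,0,0],[0,0,0,0,0,0,0]]]'
```

```text
time: 9.75
position: [0.5446, 0.1243, 0.2094]
eef_rot: [-3.141, 0.041, -0.005]
wrist_force: [-2.4, -0.2, 10.3]
width: -0.0002
finger_force: 5.3
```

```bash
python3 -m inch '[[[0,0,0,-2,0,0,0],[0,0,0,-3,0,0,0],[0,0,0,-3,0,0,0],[0,0,0,-2.5,0,0,0],[0,0,0,0,0,0,0],[0,-0.1,-3,0,0,0,0],[0,-0.1,-3,0,0,0,0],[0,-0.1,-3,0,0,0,0],[0,0,-3.2,0,0,0,0],[0,0,0,0,0,0,0],[0,0,0,0,0,0,0]]]'
python3 -m inch '[[[0,0,0,2.5,0,0,0],[0,0,0,2,0,0,0],[0,0,0,0.8,0,0,0],[0,0,0,0,0,0,0],[0,0,0,0,0,0,0]]]'
```

```text
time: 10.85
position: [0.5439, 0.2466, 0.3098]
eef_rot: [3.14, -0.039, -0.004]
wrist_force: [0.4, -0.5, -0.2]
width: 0.0002
finger_force: 0.0
time: 11.35
position: [0.5446, 0.2457, 0.2592]
eef_rot: [3.141, -0.043, 0.001]
wrist_force: [-0.2, -0.1, 0.3]
width: 0.0001
finger_force: 0.0
```

```bash
python3 -m inch '[[[0,0,0,0.4,0,0,0],[0,0,1,0,0,0,0],[0,0,1,0,0,0,0],[0,0,1,0,0,0,0],[0,0,1,0,0,0,0],[0,0,1,0,0,0,0],[0,0,1,0,0,0,0],[0,0,1,0,0,0,0],[0,0,0.8,0,0,0,0],[0,0,0.4,0,0,0,0],[0,0,0,0,0,0,0],[0,0,0,0,0,0,0]]]'
```

```text
time: 12.55
position: [0.5422, 0.1645, 0.2548]
eef_rot: [-3.141, 0.041, -0.0]
wrist_force: [-0.3, 3.5, 0.9]
width: 0.0005
finger_force: 1.7
```

```bash
python3 -m inch '[[[0,0,0.3,0,0,0,0],[0,0,0.3,0,0,0,0],[0,0,0,0,0,0,0],[0,0,0,0,0,0,0]]]'
```

```text
time: 12.95
position: [0.5419, 0.1623, 0.2551]
eef_rot: [-3.13, 0.037, -0.002]
wrist_force: [-0.1, 16.5, 0.4]
width: -0.0003
finger_force: 8.4
```

At the shut stop with 16 N. I'll back off, lift clear and check.

```bash
python3 -m inch '[[[0,0,-1,0,0,0,0],[0,0,-1,0,0,0,0],[0,0,0,-3,0,0,0],[0,0,0,-4,0,0,0],[0,0,0,-4,0,0,0],[0,0,0,0,0,0,0],[0,0,0,0,0,0,0],[0,0,0,0,0,0,0]]]'
python3 - <<'E'
from h import *
f=arm.grab_frame("wrist"); cal=arm.calibration("wrist")
cv2.imwrite("pics/w5.png",f[:,:,::-1])
for t,z in (("shoe_tab",.1),):
    for d in arm.tip_of(t,"wrist")[:2]: print(t,round(d["conf"],2),np.round(d["position"],0),ray(d["position"],z,cal).round(4))
E
```

```text
time: 13.75
position: [0.5423, 0.178, 0.3628]
eef_rot: [3.14, -0.042, -0.005]
wrist_force: [-0.1, 0.1, -0.3]
width: -0.0001
finger_force: 0.0
shoe_tab 0.61 [368. 240.] [0.5438 0.1478 0.1   ]
```

View pics/w5.png

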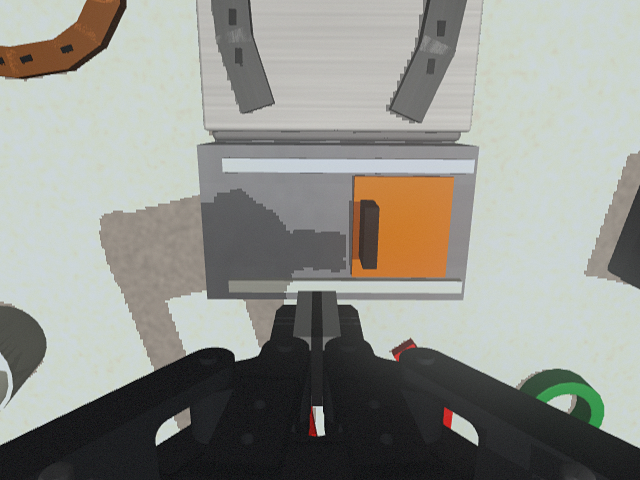

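The shutter at (403,227) is shut, no well is showing, the horseshoe hasn't moved and the fingers are clear. I'm handing in now.

```bash
python3 -c "
from bench import arm
print(arm.hand_in())"
```

```text
the job is handed in; nothing more can be done
None
```

The job is handed in: on the horseshoe's scale I pushed the shutter open to its stop, pressed the tare key down to its stop and pushed the shutter shut to its stop; the horseshoe was not touched, I went nowhere near the other scale, and no verdict was returned.

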